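Put the charged tool battery away in the tilt-out bin

ROBOT

A 7-joint arm with a two-finger parallel gripper is mounted at the origin on the work surface. World frame = base frame: x ahead of the robot, y to its left, z up, the work surface at z = 0. Lengths are in m, angles in rad, forces in N, time in s.
With the tool pointing down it reaches from about 0.4 to 0.875 m from the base axis. Payload 4.4 kg.
Tool frame: the origin (TCP) lies midway between the tips of the shut fingers; the grasp point (between the pads) lies 19 mm behind it; z points along the fingers, y is the line along which they close (so a half turn about z gives the same grasp; the last joint's range is limited). The gripper opens to 85 mm and grips with 20 to 120 N. Pads are 22 mm wide; open, the fingers measure 114 mm over their backs; the gripper's body (76 mm by 85 mm) begins 54 mm behind the grasp point. The pads swing forward as they close: fully open they stand 13 mm farther back than shut.
Start: joints at [-1.382, 0.628, 0.038, 1.517, -0.027, 0.996, -0.02], TCP at [0.164, 0.629, 0.231] pointing down, gripper open.
Joint ranges: [-3.06, 3.06], [-0.37, 2.12], [-1.25, 1.32], [0.18, 2.47], [-1.1, 4.24], [0.23, 1.98], [-2.94, 2.94]. Speed limits (rad/s): [2.57, 2.57, 3.14, 3.14, 3.14, 3.14, 3.14].

INTERFACE

Orientations are given as a unit quaternion [x, y, z, w].
In Python, from bench import ctrl, capture gives the robot as it stands.
- The arm moves only by the tool play_rows, never from a script. Its argument "rows" is a list that holds one entry, the list of rows, each a list of 5 numbers: the gripper's target within -1 to 1 (shut at 1, half-way at 0, fully open at -1), then the shift along the tool's x, y, z each as a share of 0.05 m, from -1 to 1, then the turn about the tool's z as a share of 0.08 rad, from -1 to 1. In form: [[[hand, tx, ty, tz, roll], ...]]. A call has exactly 8 rows; each row shifts and turns the commanded pose from where the row before left it, along the tool's axes as they then stand; what a row does not reach is not made up. A row lasts 1/8 s, in which the tool goes at most 62.5 mm and 10.7 degrees, less where a joint would pass 70% of its speed; a pose out of reach is approached as far as the arm can. A call with a number of a shift or a turn outside -1 to 1 is refused whole. A call with a gripper value outside its range is refused whole. The fingers move at their own pace and stop on an object; "force" is the grip in N (left out, the last holds). Time passes only in rows, so rows that do not move let the fingers close, or fill a call up. It gives the time, the measured TCP pose, the force, the opening and the grip force at its end, in the units of the state.
- ctrl.state(): the state, without advancing time (a new reading comes with each control period).
- capture(name): name is "side" or "top" or "wrist"; returns a dict with "img" (480x640x3 uint8, red, green, blue), "z_map" (480x640 float32, m along the optical axis (not along the pixel's ray), 0 where there is no reading), "mtx" (3x3 intrinsics, pixels), "rvec" (rotation vector, rad) and "tvec" (3), from world to camera coordinates, as OpenCV has them; the wrist camera has in their place "T_tool_cam" (4x4, takes a point from camera to tool coordinates, whose origin is the TCP and whose axes are the flange's). Camera axes: x right, y down, z forward; pixel columns grow to the right and rows downward; lengths in m; the calibration is good to about 2 mm. The wrist camera is an equidistant fisheye: a pixel r from the principal point sees the ray r / f radians off the axis. A picture is of the moment at which its call begins: read the wrist's pose just before it.
- ctrl.hand_in(): hands the job in; it is judged then, once.
The state is a dict: "clock": time; "qpos": joint angles; "qvel": joint speeds; "joint_torque": joint torques, N m; "eef_pos": TCP position; "tcp_rot": TCP orientation; "contact_force": force on the tool from outside, world axes, zero at the start; "moment": the same for the moment, N m; "finger_gap": finger opening in m; "grasp_force": force on a finger pad.
Only numpy, scipy, OpenCV 4.12 (cv2) and the standard library are available. Lean on these libraries where they do the work, as an engineer would, in place of code of your own. Each camera call takes 0.05 s, during which the arm holds its last target. There are 200 camera calls.

TASK

First tip the blue bin wide open by its handle; then pull the green-topped charged battery straight up out of the charging station, against its spring detent, and lower it into the open bin without dropping it from high up. Let go of it, then push the bin shut until it clicks home. Leave the red-topped battery in its socket and do not disturb the mallet or the glue bottle.

Things in the scene. Friction and masses are not known exactly. Their poses are not given: they have to be found in the camera images.
- station: Grey two-bay charging station fixed to the bench, 100 (x) x 220 (y) x 45 mm tall. Origin: centre of its underside; z up. Vertical sockets at y = -58 and +58 mm (which battery is in which varies), 35 x 29 mm, 35 mm deep. Sprung noses in each socket's +x and -x walls grip the battery's foot: about 10 to 20 N upwards pulls it past them; they let go after 3 to 7 mm; wholly out after 33 mm.
- bat_green_mid (a point): Middle of the head of the charged battery: black, green top and green band, about 0.25 kg. Head 50 (x) x 40 (y) x 60 mm tall, standing on the station's top, so this point is 30 mm above that; the foot, 32 x 26 mm, hangs 32 mm below the head (62 mm below this point). At the start its axes are the station's: y across the 40 mm side, z up. The other battery stands 116 mm away along y.
- bat_red_mid (a point): The same point of the other battery, alike but with a red top and band. It stays in its socket.
- rack: Plywood rack fixed to the bench, with one tilt-out bin in its front. Its front looks along its own -x (towards the robot). Origin: on the bench below the bin's hinge line; z up. It reaches from x = -5 to +110 mm, y = -95 to +95 mm, and 173 mm high; its roof begins at x = +20 mm, 161 mm up.
- bin_hinge (a point): Middle of the bin's hinge line, near the bin's bottom front edge, 14 mm above the bench; the hinge runs along the rack's y axis. This point does not move.
- bin (a joint): Tilt of the blue bin, rad: 0 shut (as at the start), 0.62 wide open (stop), its top tipping forward (rack's -x). A sprung roller catch holds it shut; 4 to 8 N at the handle overcomes it within 0.1 rad. Beyond it a weak spring (1 to 2 N at the handle) helps it open and keeps it open, battery in it or not. Pushed back below about 0.06 it clicks home to 0 and stays; short of that it swings open.
- bin_handle (a point): Middle of the bin's steel handle: a round bar 10 mm thick, 100 mm long along the rack's y, 40 mm in front of the bin's front face, level with that face's top edge. Bin shut, it is 52 mm in front of the hinge line and 135 mm above it; it goes round the hinge line with the bin. The gap between bar and face is free from above, except for posts at the bar's two ends.
- bin_in (a point): Centre of the bin's inner floor; turns with the bin: x to its back, y along the hinge, z up along its walls. The inside is 87 mm (x) by 142 mm (y); walls 4 mm; the front wall rises 131 mm above this floor, the side and back walls 96 mm. With the bin shut this point is 35 mm behind and 4 mm above the hinge line.
- mallet: Wooden mallet lying on the bench; origin under the centre of its dark head (60 x 110 x 60 mm); the handle, 26 mm thick, runs 200 mm from there to its -x. Loose; leave it.
- glue: Yellow glue bottle, 54 mm diameter, 150 mm tall, loose, standing; origin at the centre of its underside. Leave it.
Things that resemble listed ones, but are neither listed nor needed, are in the scene too. What is shaped like the part that bears bat_green_mid but purple is not meant. What is shaped like the station but pink is not meant.

How it is judged:
By the outcome, as a careful person would: the job done as asked, in the order asked, and still so for the second after the job is handed in, with the robot touching nothing.
It also fails if it takes over 69 s, if anything falls off the work surface, if the arm or the gripper's body presses on something with over 40 N, if the wrist force passes 120 N, or if a joint passes its speed limit or range.

## Working session

There is one attempt and no reset: what is moved stays moved. The work goes in short steps, Python scripts to look and compute and a tool call to move; the robot and the scene stay as the last step left them, time stands still between calls to the robot, and variables do not carry over. Pictures are saved under pics/ and viewed, at most 13 in all, crops included, and the job is handed in when it is done.

Besides the shell and the picture viewer there is one more tool, called after "Request:" by a JSON object that holds its "api" and its "payload", one argument or row to a line. play_rows: Moves the arm, as the interface text tells. Its arguments: {"type":"object","properties":{"rows":{"type":"array"},"force":{"type":"number"}},"required":["rows"]}

```bash
mkdir -p pics; ls; python3 - <<'E'
from bench import ctrl,capture
import cv2,numpy as np
s=ctrl.state();print(s)
for n in("side","top"):
    c=capture(n);cv2.imwrite(f"pics/{n}0.png",c["img"][:,:,::-1]);np.savez(f"{n}0.npz",**c)
    R=cv2.Rodrigues(c["rvec"])[0];print(n,c["mtx"],-R.T@np.ravel(c["tvec"]),R)
E
```

```text
pics
{'clock': 0.0, 'qpos': array([-1.38180933,  0.62935318,  0.03843018,  1.51837986, -0.02698485,
        0.99628494, -0.01999157]), 'qvel': array([-0.00123022,  0.00024501, -0.00239007,  0.00056218, -0.00072191,
        0.00227468, -0.00013045]), 'joint_torque': array([-1.03767110e-03, -5.63402653e+01,  1.22611072e+00, -1.93448728e+01,
        1.11116839e-02,  1.06959860e-02,  8.46200336e-07]), 'eef_pos': array([0.16363713, 0.62841605, 0.23038051]), 'tcp_rot': array([ 1.27036275e-01,  9.91897613e-01, -9.47947076e-04, -1.05512820e-04]), 'contact_force': array([ 0.8515694 ,  0.87427644, -0.54300662]), 'moment': array([ 0.04028254,  0.00192717, -0.02478028]), 'grasp_force': 0.0, 'finger_gap': 0.08538913781860287}
side [[604.88648875   0.         318.68201334]
 [  0.         604.88648875 234.49331031]
 [  0.           0.           1.        ]] [-0.2189384  -0.90922655  0.96891514] [[ 0.71947765 -0.69446714  0.0082038 ]
 [-0.40921968 -0.43344217 -0.80291167]
 [ 0.56115165  0.57431984 -0.59604157]]
top [[620.27339056   0.         325.50275804]
 [  0.         620.27339056 233.86797087]
 [  0.           0.           1.        ]] [ 0.43896014 -0.08539676  1.56194884] [[-0.01288971 -0.99990203  0.00545805]
 [-0.99439845  0.01224569 -0.10498457]
 [ 0.10490745 -0.00678069 -0.99445887]]
```

View pics/side0.png

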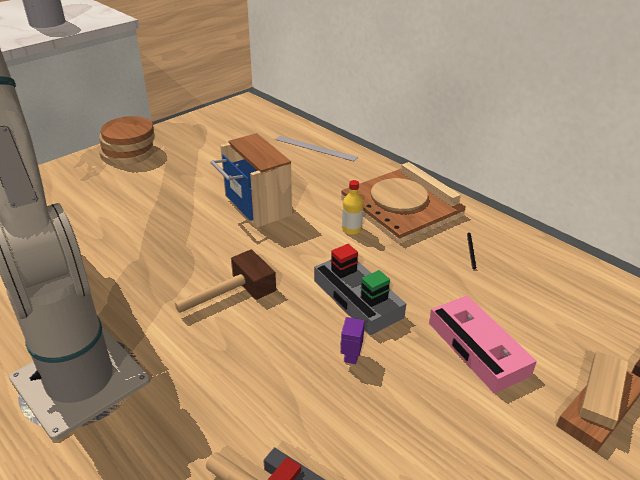

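View pics/top0.png

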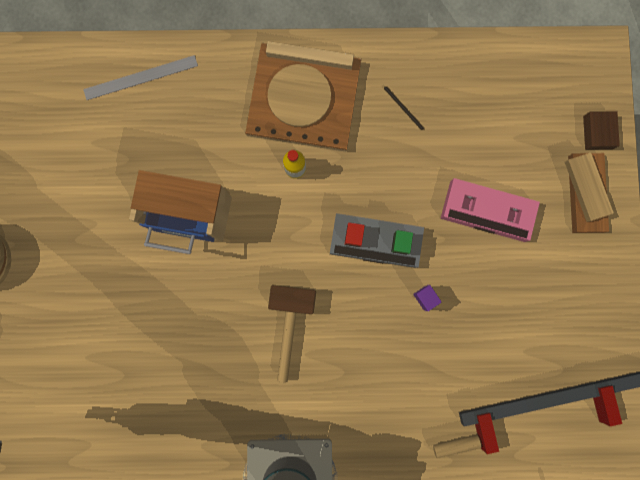

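The side view shows the red battery at (344,258), the green one at (375,285) in the grey station, and the rack and handle at (225,170). In the top view they are red (355,235), green (403,242), roof (175,197) and handle (170,241). Possible mix-ups are the purple block at side (352,340) / top (428,298), the pink station at top (492,210), and the red clamp blocks at top (487,433). I choose the green top at top-view (403,242), in the grey station.

```bash
cat > h.py <<'E'
import numpy as np,cv2
def load(n): return dict(np.load(n))
def cloud(c):
    R=cv2.Rodrigues(c["rvec"])[0];z=c["z_map"];v,u=np.indices(z.shape);K=c["mtx"]
    p=np.stack([(u-K[0,2])/K[0,0]*z,(v-K[1,2])/K[1,1]*z,z],-1)
    P=(p-np.ravel(c["tvec"]))@R;P[z==0]=np.nan;return P
def hsv(c): return cv2.cvtColor(c["img"],cv2.COLOR_RGB2HSV)
def rect(P):
    (c,s,a)=cv2.minAreaRect((P[:,:2]*1000).astype(np.float32));return np.round(c,1),np.round(s,1),round(a,1)
E
python3 - <<'E'
from h import *
for n in("top","side"):
    c=load(f"{n}0.npz");P=cloud(c);H=hsv(c);h,s,v=[H[...,i].astype(int) for i in range(3)]
    near=(P[...,0]>.3)&(P[...,0]<.8)&(np.abs(P[...,1])<.5)
    for name,m in(("green",(h>50)&(h<80)&(s>120)),("red",((h<6)|(h>174))&(s>150))):
        m=m&near;Q=P[m];zt=np.nanmedian(Q[:,2]) if len(Q) else 0
        T=Q[(Q[:,2]>.1)&(np.abs(Q[:,1])<.25)];zt=np.percentile(T[:,2],80);T=T[(np.abs(T[:,2]-zt)<.006)]
        T=T[np.abs(T-np.median(T,0)).max(1)<.04]
        print(n,name,len(T),T.mean(0),rect(T))
    b=(h>100)&(h<130)&(s>120)&near&(P[...,1]>.1);print(n,"blue",b.sum(),np.nanmin(P[b],0),np.nanmax(P[b],0))
    r=(P[...,2]>.165)&(P[...,2]<.182)&(P[...,1]>.1)&near;print(n,"roof",r.sum(),P[r].mean(0),rect(P[r]))
    st=(P[...,2]>.04)&(P[...,2]<.05)&near&(s<60)&(np.abs(P[...,1])<.2)&(P[...,0]<.65);print(n,"st",st.sum(),P[st].mean(0),rect(P[st]))
    g=(P[...,2]>.135)&(P[...,2]<.165)&(P[...,1]>.15)&near&(s<110)&(P[...,0]<.56)
    print(n,"handle",g.sum());
    if g.sum(): print(np.round(P[g][::max(1,g.sum()//25)],3))
E
```

```text
Traceback (most recent call last):
IndexError: index -1 is out of bounds for axis 0 with size 0
```

```bash
python3 - <<'E'
from h import *
t=load("top0.npz")["img"];s=load("side0.npz")["img"]
a=cv2.resize(t[160:270,120:230],(400,400),interpolation=cv2.INTER_CUBIC);b=cv2.resize(t[190:280,320:450],(400,277),interpolation=cv2.INTER_CUBIC)
b=np.vstack([b,np.zeros((123,400,3),np.uint8)]);cv2.imwrite("pics/crop1.png",np.hstack([a,b])[:,:,::-1])
E
```

```text
(no output)
```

View pics/crop1.png

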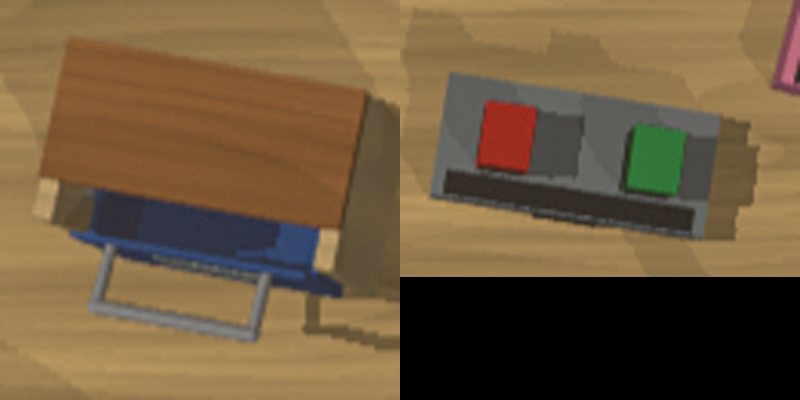

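The crop confirms the choice: the green top is at crop (655,158) and the red one at (507,135), both in the grey station. The handle bar runs from crop (97,305) to (252,335).

```bash
python3 - <<'E'
from h import *
for n in("top","side"):
    c=load(f"{n}0.npz");P=cloud(c);H=hsv(c);h,s,v=[H[...,i].astype(int) for i in range(3)]
    print(n,(c["z_map"]==0).mean(), P[242,403] if n=="top" else P[285,375])
    near=(P[...,0]>.3)&(P[...,0]<.8)&(np.abs(P[...,1])<.5)
    for name,m,z in(("green",(h>50)&(h<80)&(s>100),.105),("red",((h<6)|(h>174))&(s>150),.105),
      ("roof",s>60,.173),("blue",(h>100)&(h<130)&(s>120),.14),("station",s<60,.045)):
        m=m&near&(np.abs(P[...,2]-z)<.007)
        k,L,S,_=cv2.connectedComponentsWithStats(m.astype(np.uint8))
        for i in np.argsort(-S[1:,4])[:2]+1:
            if S[i,4]>40: T=P[L==i];print(n,name,S[i],T.mean(0).round(4),rect(T))
c=load("top0.npz");P=cloud(c)
K=c["mtx"];R=cv2.Rodrigues(c["rvec"])[0];o=-R.T@np.ravel(c["tvec"])
def ray(u,v,z):
    d=R.T@np.linalg.inv(K)@[u,v,1.];return o+d*(z-o[2])/d[2]
sc=110/400
for u,v in((97,305),(252,335)):
    u,v=120+u*sc-.4,160+v*sc-.4;print(u,v,"ray z.149",ray(u,v,.149),P[int(round(v)),int(round(u))])
def corner(u,v,z):print(ray(120+u*sc-.4,160+v*sc-.4,z))
print("roof corners z.173 back L, back R, front R, front L")
for q in((67,37),(368,92),(340,228),(40,178)): corner(*q,.173)
E
```

```text
top 0.003984375 [ 0.5710086  -0.27784912  0.1060614 ]
top green [393 230  20  23 343] [ 0.5728 -0.2775  0.1057] (array([ 572.9, -278.1]), array([40.3, 48.8]), 80.0)
top red [345 223  20  22 325] [ 0.5924 -0.1635  0.1058] (array([ 592.7, -163.7]), array([39.6, 48.9]), 80.3)
top roof [ 129  170   92   64 3366] [0.6741 0.2441 0.1735] (array([664.5, 246.2]), array([192.7, 115.8]), 79.0)
top station [ 330  214   94   53 2160] [ 0.5883 -0.2233  0.0459] (array([ 582.4, -221.2]), array([220. , 101.3]), 80.2)
top station [355 255  26   7  49] [ 0.5387 -0.1992  0.0459] (array([ 539.3, -197.8]), array([62.6, 10.2]), 83.2)
side 0.004977213541666667 [ 0.55424329 -0.29290165  0.10676173]
side green [362 270  28  20 318] [ 0.5706 -0.2794  0.1044] (array([ 572.1, -278.2]), array([43.1, 51.2]), 78.3)
side red [332 244  26  17 274] [ 0.5901 -0.166   0.1046] (array([ 592.6, -163.9]), array([45.6, 52.1]), 78.8)
side roof [ 220  133   71   43 1319] [0.6702 0.2377 0.173 ] (array([666.5, 247.1]), array([200. , 117.2]), 79.4)
side blue [225 160  17  15  59] [0.6021 0.2642 0.1406] (array([603.4, 265. ]), array([96.2,  7.7]), 80.1)
side station [ 315  260   91   63 1850] [ 0.5653 -0.2381  0.0456] (array([ 582.6, -219.3]), array([225.3, 104.5]), 80.5)
side station [437 310  34  33 261] [ 0.6321 -0.4522  0.0471] (array([ 633.2, -450.7]), array([106.7,  20.3]), 73.0)
146.275 243.475 ray z.149 [0.57099849 0.31445633 0.149     ] [0.57139558 0.31299676 0.15642793]
188.9 251.725 ray z.149 [0.55089784 0.21706196 0.149     ] [0.54958107 0.21496781 0.15769554]
roof corners z.173 back L, back R, front R, front L
[0.73719469 0.3293092  0.173     ]
[0.70010151 0.14120029 0.173     ]
[0.61481888 0.15812685 0.173     ]
[0.64837111 0.34437069 0.173     ]
```

The measurements agree with the given sizes:

| Item | World position | Yaw |
|---|---|---|
| Rack origin | (.613, .256) | about -10.7° |
| Handle bar | (.561, .266, .149) | |
| Battery | (.572, -.278) | about -9.8° |

I'll hook the bar with shut fingers placed in the gap at (.584, .261).

Request:
{"api": "play_rows", "payload": {
  "rows": [
    [[1,0,0,0,-0.85],[1,-0.7,-0.4,0,0],[1,-0.7,-0.4,0,0],[1,-0.7,-0.4,0,0],[1,-0.7,-0.4,0,0],[1,-0.7,-0.4,0,0],[1,-0.7,-0.4,0,0],[1,-0.7,-0.4,0,0]]
  ],
  "force": 60
}}

```text
clock: 1.1
eef_pos: [0.3793, 0.4448, 0.231]
tcp_rot: [0.093, 0.996, -0.0, -0.0]
contact_force: [-0.3, -0.3, -0.2]
finger_gap: -0.0
grasp_force: 0.0
```

Request:
{"api": "play_rows", "payload": {
  "rows": [
    [[1,-0.7,-0.4,0,0],[1,-0.7,-0.4,0,0],[1,-0.7,-0.4,0,0],[1,-0.7,-0.4,0,0],[1,-0.7,-0.4,0,0],[1,-0.7,-0.4,0,0],[1,-0.5,-0.4,0,0],[1,0,0,0,0]]
  ]
}}

```text
clock: 2.1
eef_pos: [0.5853, 0.2609, 0.2307]
tcp_rot: [0.096, 0.995, -0.001, 0.0]
contact_force: [-0.3, 0.9, -0.1]
finger_gap: -0.0001
grasp_force: 0.0
```

```bash
python3 - <<'E'
from bench import ctrl,capture
import cv2,numpy as np
w=capture("wrist")["img"];s=capture("side")["img"]
b=cv2.resize(s[90:240,170:320],(480,480),interpolation=cv2.INTER_CUBIC)
o=np.hstack([w[:,::1],b]);o=cv2.resize(o,(800,343));cv2.imwrite("pics/w1.png",o[:,:,::-1])
E
```

```text
(no output)
```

View pics/w1.png

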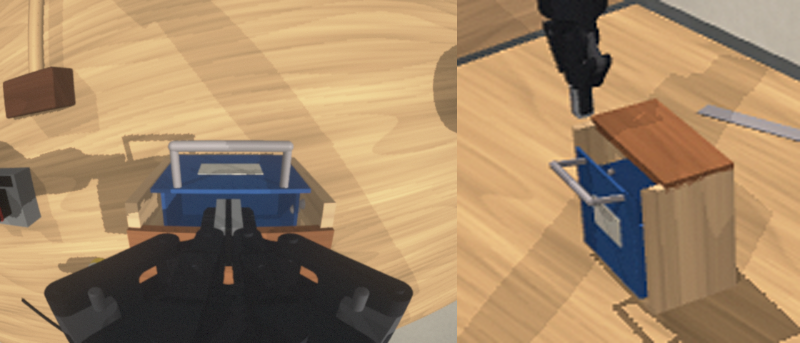

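The wrist view shows the bar at (231,147), the face's top edge at (231,190) and the fingertips at (228,205). I'll cast rays to check the gap.

```bash
cat >> h.py <<'E'
from scipy.spatial.transform import Rotation as Ro
def wray(s,c,u,v,z):
    K=c["mtx"];d=np.array([u-K[0,2],v-K[1,2]]);th=np.hypot(*(d/[K[0,0],K[1,1]]));n=d/np.hypot(*d)
    r=np.array([*(n*np.sin(th)),np.cos(th)]);T=c["T_tool_cam"];R=Ro.from_quat(s["tcp_rot"]).as_matrix()
    o=R@T[:3,3]+s["eef_pos"];r=R@T[:3,:3]@r;return o+r*(z-o[2])/r[2]
E
python3 - <<'E'
from bench import ctrl,capture
from h import *
s=ctrl.state();c=capture("wrist")
O=np.array([.6129,.2559]);a=-.187;M=np.array([[np.cos(a),np.sin(a)],[-np.sin(a),np.cos(a)]])
im=c["img"].astype(int)
for n,(u,v,z) in dict(barL=(240,206,.149),barR=(408,206,.149),edge=(323,266,.149)).items():
    p=wray(s,c,u,v,z);print(n,p,M@(p[:2]-O))
print(M@(s["eef_pos"][:2]-O))
E
```

```text
barL [0.55047615 0.22044488 0.149     ] [-0.05474404 -0.04644235]
barR [0.57027533 0.32443206 0.149     ] [-0.0546225   0.05941286]
edge [0.59952563 0.26428782 0.149     ] [-0.0147006   0.00575513]
[-0.03133267  0.0034553 ]
```

The gap centre matches, so I lower in.

Request:
{"api": "play_rows", "payload": {
  "rows": [
    [[1,0,0,0.4,0],[1,0,0,0.4,0],[1,0,0,0.4,0],[1,0,0,0.4,0],[1,0,0,0.3,0],[1,0,0,0.2,0],[1,0,0,0,0],[1,0,0,0,0]]
  ]
}}

```text
clock: 3.25
eef_pos: [0.5839, 0.265, 0.1269]
tcp_rot: [0.093, 0.996, 0.0, 0.0]
contact_force: [-0.7, 0.0, 0.2]
finger_gap: -0.0002
grasp_force: 0.0
```

Request:
{"api": "play_rows", "payload": {
  "rows": [
    [[1,0.16,0,0,0],[1,0.16,0,0.03,0],[1,0.16,0,0.06,0],[1,0.16,0,0.08,0],[1,0.16,0,0.1,0],[1,0.16,0,0.12,0],[1,0.16,0,0.12,0],[1,0,0,0,0]]
  ]
}}

```text
clock: 4.25
eef_pos: [0.5266, 0.2754, 0.0999]
tcp_rot: [0.093, 0.996, -0.0, -0.001]
contact_force: [-1.9, 0.8, 0.4]
finger_gap: 0.0001
grasp_force: 1.2
```

Request:
{"api": "play_rows", "payload": {
  "rows": [
    [[1,0.12,0,0.1,0],[1,0.12,0,0.1,0],[1,0.12,0,0.1,0],[1,0,0,0,0],[1,0,0,0,0],[1,0,0,0,0],[1,0,0,0,0],[1,0,0,0,0]]
  ]
}}

```text
clock: 5.25
eef_pos: [0.5108, 0.2785, 0.0858]
tcp_rot: [0.093, 0.996, 0.0, -0.0]
contact_force: [0.2, 0.3, 0.1]
finger_gap: 0.0001
grasp_force: 0.0
```

```bash
python3 - <<'E'
from bench import ctrl,capture
import cv2,numpy as np
w=capture("wrist")["img"];s=capture("side")["img"]
b=cv2.resize(s[90:240,170:320],(480,480),interpolation=cv2.INTER_CUBIC)
o=np.hstack([w[:,::1],b]);o=cv2.resize(o,(800,343));cv2.imwrite("pics/w2.png",o[:,:,::-1]);print(ctrl.state()["eef_pos"])
E
```

```text
[0.51074848 0.27845887 0.08579986]
```

View pics/w2.png

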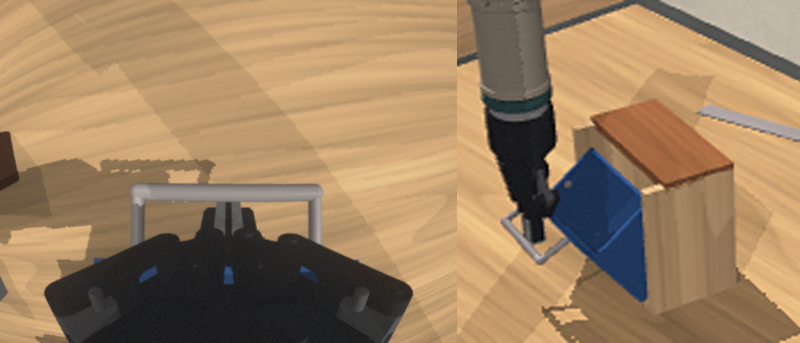

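The bin looks wide open: the bar stands forward of the fingers and the blue inside is visible at (600,200). I lift straight up and move over to the battery.

Request:
{"api": "play_rows", "payload": {
  "rows": [
    [[1,0,0,-0.3,0],[1,0,0,-0.6,0],[1,0,0,-0.8,0],[1,0,0,-0.8,0],[1,0,0,-0.8,0],[1,0,0,0,-0.2],[-1,-0.26,-0.9,0,0],[-1,-0.26,-0.9,0,0]]
  ]
}}

```text
clock: 6.35
eef_pos: [0.5203, 0.1846, 0.2507]
tcp_rot: [0.084, 0.996, -0.0, -0.0]
contact_force: [0.3, -0.2, 0.8]
finger_gap: 0.0357
grasp_force: 0.0
```

Request:
{"api": "play_rows", "payload": {
  "rows": [
    [[-1,-0.26,-0.9,0,0],[-1,-0.26,-0.9,0,0],[-1,-0.26,-0.9,0,0],[-1,-0.26,-0.9,0,0],[-1,-0.26,-0.9,0,0],[-1,-0.26,-0.9,0,0],[-1,-0.26,-0.9,0,0],[-1,-0.26,-0.9,0,0]]
  ]
}}

```text
clock: 7.35
eef_pos: [0.5618, -0.1882, 0.2505]
tcp_rot: [0.085, 0.996, 0.0, -0.001]
contact_force: [0.9, 0.2, 0.1]
finger_gap: 0.0854
grasp_force: 0.0
```

Request:
{"api": "play_rows", "payload": {
  "rows": [
    [[-1,-0.26,-0.9,0,0],[-1,-0.26,-0.9,0,0],[-1,0,0,0,0],[-1,0,0,0.5,0],[-1,0,0,0.5,0],[-1,0,0,0.2,0],[-1,0,0,0,0],[-1,0,0,0,0]]
  ]
}}

```text
clock: 8.35
eef_pos: [0.5733, -0.2801, 0.1918]
tcp_rot: [0.085, 0.996, -0.0, 0.001]
contact_force: [-0.3, 0.0, 0.0]
finger_gap: 0.0853
grasp_force: 0.0
```

```bash
python3 - <<'E'
from bench import ctrl,capture
from h import *
s=ctrl.state();c=capture("wrist");H=hsv(c);h,sa,v=[H[...,i].astype(int) for i in range(3)]
for n,m in(("green",(h>50)&(h<80)&(sa>100)&(v>90)),("red",((h<6)|(h>174))&(sa>150))):
    k,L,S,C=cv2.connectedComponentsWithStats(m.astype(np.uint8))
    for i in np.argsort(-S[1:,4])[:2]+1:
        print(n,S[i],C[i],wray(s,c,*C[i],.105))
print(s["eef_pos"],s["tcp_rot"],s["finger_gap"])
o=c["img"]
# open bin angle from top view
t=capture("top");P=cloud(t);H=hsv(t);h,sa,v=[H[...,i].astype(int) for i in range(3)]
O=np.array([.6129,.2559]);a=-.187;M=np.array([[np.cos(a),np.sin(a)],[-np.sin(a),np.cos(a)]])
q=(P[...,:2]-O)@M.T
b=(h>100)&(h<130)&(sa>120)&(np.abs(q[...,1])<.06)&(np.abs(q[...,0])<.15)
Q=np.c_[q[b],P[b][:,2]];print("blue minx",Q[Q[:,0].argsort()[:8]].round(3))
st=(P[...,2]>.06)&(P[...,2]<.13)&(sa<70)&(q[...,0]<-.085)&(q[...,0]>-.16)&(np.abs(q[...,1])<.04);print("bar",np.c_[q[st],P[st][:,2]].mean(0) if st.any() else None)
cv2.imwrite("pics/w3.png",np.hstack([cv2.resize(o,(400,300)),cv2.resize(t["img"],(400,300))])[:,:,::-1])
E
```

```text
green [ 294  200   62   74 4394] [324.25216204 236.25876195] [ 0.57209515 -0.27674983  0.105     ]
green [296 193   4   3   8] [297.375 194.25 ] [ 0.54201562 -0.28876733  0.105     ]
red [ 457  200   60   72 3759] [485.90822027 235.66586858] [ 0.59110357 -0.1660352   0.105     ]
red [611 389  25  27 444] [622.53828829 401.91441441] [0.8293056  0.03009119 0.105     ]
[ 0.57331692 -0.28011844  0.1917853 ] [ 8.51332080e-02  9.96369279e-01 -1.91571107e-04  7.48229820e-04] 0.08526519429598521
blue minx [[-0.089 -0.055  0.118]
 [-0.088  0.045  0.124]
 [-0.088 -0.034  0.12 ]
 [-0.088 -0.047  0.116]
 [-0.088 -0.023  0.125]
 [-0.088  0.044  0.122]
 [-0.088 -0.036  0.121]
 [-0.087 -0.01   0.117]]
bar [-0.12192843 -0.00038406  0.09857962]
```

View pics/w3.png

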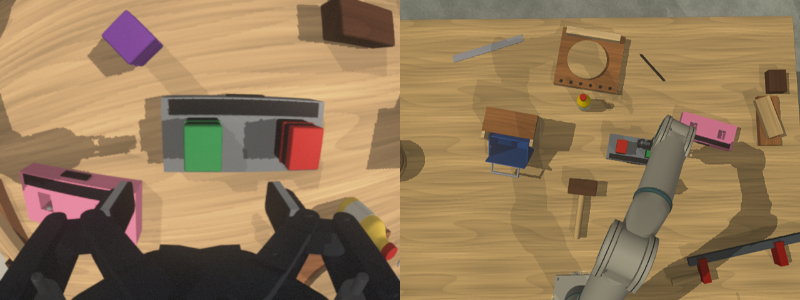

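The bin is fully open, with the bar at rack x of -.122. The green battery lies under the open hand at wrist (202,145), about 2 mm off centre. I descend and grip.

Request:
{"api": "play_rows", "payload": {
  "rows": [
    [[-1,0,0.04,0.3,0],[-1,0,0,0.5,0],[-1,0,0,0.5,0],[-1,0,0,0.5,0],[-1,0,0,0.5,0],[-1,0,0,0.3,0],[-1,0,0,0,0],[-1,0,0,0,0]]
  ]
}}

```text
clock: 9.45
eef_pos: [0.5736, -0.2785, 0.0615]
tcp_rot: [0.085, 0.996, -0.0, 0.001]
contact_force: [-0.5, -0.3, 0.8]
finger_gap: 0.0853
grasp_force: 0.0
```

Request:
{"api": "play_rows", "payload": {
  "rows": [
    [[1,0,0,0,0],[1,0,0,0,0],[1,0,0,0,0],[1,0,0,0,0],[1,0,0,0,0],[1,0,0,0,0],[1,0,0,0,0],[1,0,0,0,0]]
  ],
  "force": 70
}}

```text
clock: 10.45
eef_pos: [0.5735, -0.2782, 0.0615]
tcp_rot: [0.085, 0.996, -0.0, 0.001]
contact_force: [-0.8, 0.1, 4.8]
finger_gap: 0.0392
grasp_force: 71.0
```

Request:
{"api": "play_rows", "payload": {
  "rows": [
    [[1,0,0,-0.1,0],[1,0,0,-0.1,0],[1,0,0,-0.15,0],[1,0,0,-0.2,0],[1,0,0,-0.2,0],[1,0,0,-0.3,0],[1,0,0,-0.4,0],[1,0,0,-0.4,0]]
  ]
}}

```text
clock: 11.45
eef_pos: [0.5731, -0.2783, 0.155]
tcp_rot: [0.085, 0.996, -0.0, 0.0]
contact_force: [0.2, -1.0, -2.7]
finger_gap: 0.0394
grasp_force: 72.0
```

Request:
{"api": "play_rows", "payload": {
  "rows": [
    [[1,0,0,-0.4,0],[1,0,0,-0.4,0],[1,0,0,-0.4,0],[1,0,0,-0.4,0],[1,0,0,0,0],[1,0,0,0,0],[1,0,0,0,0],[1,0,0,0,0]]
  ]
}}

```text
clock: 12.45
eef_pos: [0.5727, -0.278, 0.2325]
tcp_rot: [0.085, 0.996, 0.0, -0.001]
contact_force: [-0.6, -0.2, -2.0]
finger_gap: 0.0391
grasp_force: 72.0
```

```bash
python3 - <<'E'
from bench import ctrl,capture
import cv2,numpy as np
s=ctrl.state();print(s["eef_pos"],s["contact_force"],s["finger_gap"],s["tcp_rot"])
o=capture("side")["img"][150:390,240:480];cv2.imwrite("pics/s4.png",cv2.resize(o,(480,480))[:,:,::-1])
E
```

```text
[ 0.57266307 -0.27801849  0.23250347] [-0.5613028  -0.17207454 -1.96292779] 0.039066991129914304 [ 8.53159797e-02  9.96353685e-01  2.36047715e-04 -6.79819596e-04]
```

View pics/s4.png

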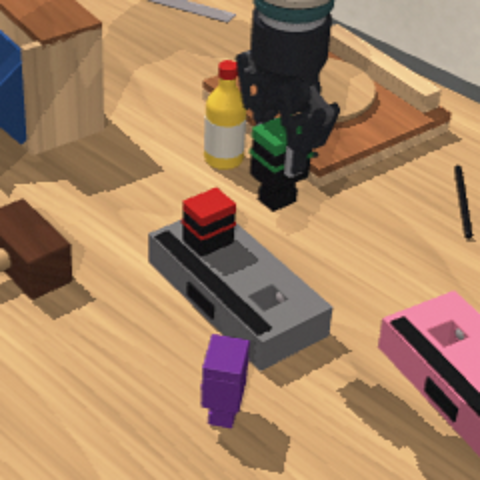

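The picture shows the green battery held clear at (275,160), its socket empty, and the red one still in place. I carry it over to the bin.

Request:
{"api": "play_rows", "payload": {
  "rows": [
    [[1,0.06,0.4,0,0],[1,0.11,0.8,0,0],[1,0.11,0.8,0,0],[1,0.11,0.8,0,0],[1,0.11,0.8,0,0],[1,0.11,0.8,0,0],[1,0.11,0.8,0,0],[1,0.11,0.8,0,0]]
  ]
}}

```text
clock: 13.5
eef_pos: [0.5824, 0.0277, 0.2334]
tcp_rot: [0.085, 0.996, 0.0, -0.0]
contact_force: [-0.3, 0.2, -1.7]
finger_gap: 0.0393
grasp_force: 72.0
```

Request:
{"api": "play_rows", "payload": {
  "rows": [
    [[1,0.11,0.8,0,0],[1,0.11,0.8,0,0],[1,0.11,0.8,0,0],[1,0.11,0.8,0,0],[1,0.11,0.8,0,0],[1,0.11,0.8,0,0],[1,0,0.4,0,0.2],[1,0,0,0,0]]
  ]
}}

```text
clock: 14.5
eef_pos: [0.593, 0.29, 0.2329]
tcp_rot: [0.091, 0.996, 0.001, -0.001]
contact_force: [-0.3, -0.4, -2.3]
finger_gap: 0.0394
grasp_force: 72.0
```

```bash
python3 - <<'E'
from bench import ctrl,capture
from h import *
s=ctrl.state();O=np.array([.6129,.2559]);a=-.187;M=np.array([[np.cos(a),np.sin(a)],[-np.sin(a),np.cos(a)]])
print(s["eef_pos"],M@(s["eef_pos"][:2]-O),s["tcp_rot"],s["contact_force"])
o=capture("side")["img"][60:260,150:350]
w=capture("wrist")["img"];cv2.imwrite("pics/s5.png",np.hstack([cv2.resize(w,(480,360)),cv2.resize(o,(320,360))])[:,:,::-1])
E
```

```text
[0.59295836 0.28999303 0.23288781] [-0.02593229  0.02979128] [ 9.07717761e-02  9.95871212e-01  7.25803342e-04 -6.97168947e-04] [-0.31180067 -0.36324273 -2.30017165]
```

View pics/s5.png

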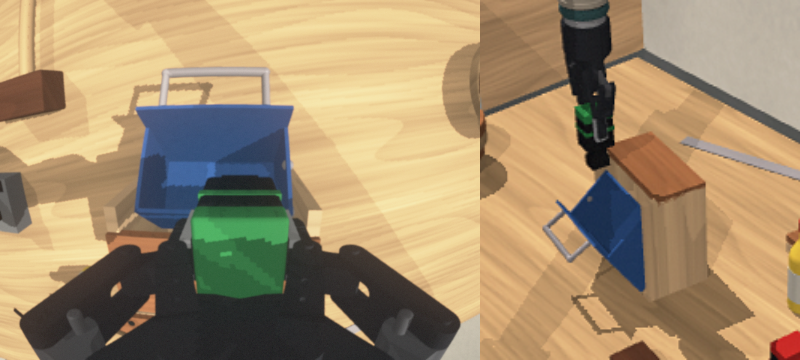

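The battery hangs 30 mm too far along rack +y: the wrist view shows it right of the bin's centre (215,160). I correct that and lower it.

Request:
{"api": "play_rows", "payload": {
  "rows": [
    [[1,-0.06,-0.3,0,0],[1,0,-0.3,0,0],[1,0,0,0.4,0],[1,0,0,0.5,0],[1,0,0,0.5,0],[1,0,0,0.4,0],[1,0,0,0.2,0],[1,0,0,0,0]]
  ]
}}

```text
clock: 15.6
eef_pos: [0.592, 0.255, 0.1331]
tcp_rot: [0.094, 0.996, -0.0, -0.0]
contact_force: [-0.1, 0.1, -1.8]
finger_gap: 0.0396
grasp_force: 72.1
```

```bash
python3 - <<'E'
from bench import ctrl,capture
from h import *
s=ctrl.state();O=np.array([.6129,.2559]);a=-.187;M=np.array([[np.cos(a),np.sin(a)],[-np.sin(a),np.cos(a)]])
print(s["eef_pos"],M@(s["eef_pos"][:2]-O),s["contact_force"])
o=capture("side")["img"][90:230,170:310]
w=capture("wrist")["img"];cv2.imwrite("pics/s6.png",np.hstack([cv2.resize(w,(400,400)),cv2.resize(o,(400,400))])[:,:,::-1])
E
```

```text
[0.59202333 0.25500571 0.13306379] [-0.02034645 -0.00475993] [-0.08149771  0.05470413 -1.84955447]
```

View pics/s6.png

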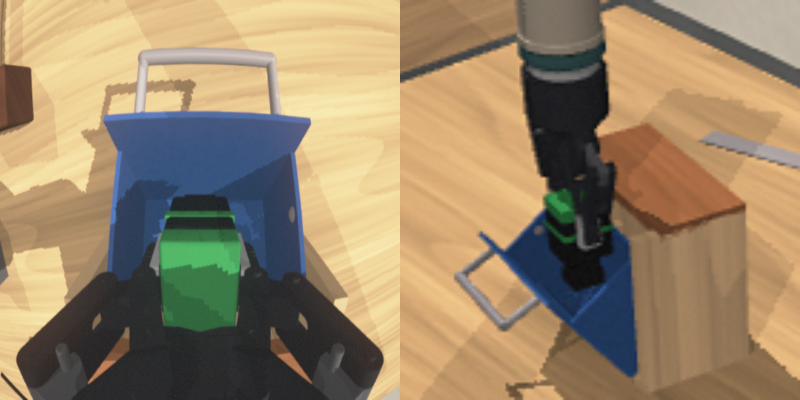

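The battery is centred inside the bin's mouth at (200,280) and touches nothing. I nudge 2 mm forward and lower further.

Request:
{"api": "play_rows", "payload": {
  "rows": [
    [[1,0.05,0.06,0,0],[1,0,0,0.14,0],[1,0,0,0.14,0],[1,0,0,0.1,0],[1,0,0,0.06,0],[1,0,0,0,0],[1,0,0,0,0],[1,0,0,0,0]]
  ]
}}

```text
clock: 16.7
eef_pos: [0.5904, 0.2598, 0.1115]
tcp_rot: [0.093, 0.996, 0.0, 0.0]
contact_force: [0.9, 0.3, -2.2]
finger_gap: 0.0392
grasp_force: 72.1
```

Request:
{"api": "play_rows", "payload": {
  "rows": [
    [[1,0,0,0.06,0],[1,0,0,0.06,0],[1,0,0,0,0],[1,0,0,0,0],[1,0,0,0,0],[1,0,0,0,0],[1,0,0,0,0],[1,0,0,0,0]]
  ]
}}

```text
clock: 17.7
eef_pos: [0.5903, 0.2597, 0.1053]
tcp_rot: [0.093, 0.996, 0.0, 0.0]
contact_force: [0.1, -0.5, -2.5]
finger_gap: 0.0393
grasp_force: 72.1
```

Request:
{"api": "play_rows", "payload": {
  "rows": [
    [[1,0,0,0.05,0],[1,0,0,0.05,0],[1,0,0,0,0],[1,0,0,0,0],[1,0,0,0,0],[1,0,0,0,0],[1,0,0,0,0],[1,0,0,0,0]]
  ]
}}

```text
clock: 18.7
eef_pos: [0.5907, 0.2597, 0.1004]
tcp_rot: [0.093, 0.996, 0.0, 0.0]
contact_force: [2.3, -0.9, -1.5]
finger_gap: 0.0392
grasp_force: 72.3
```

The foot now touches the front wall lightly, as calculated, and the hand's body is just at roof height. I release here and rise.

Request:
{"api": "play_rows", "payload": {
  "rows": [
    [[-0.5,0,0,0,0],[-0.5,0,0,0,0],[-0.5,0,0,0,0],[-0.5,0,0,0,0],[-0.5,0,0,0,0],[-0.5,0,0,-0.2,0],[-0.5,0,0,-0.4,0],[-0.5,0,0,-0.6,0]]
  ]
}}

```text
clock: 19.7
eef_pos: [0.5898, 0.2595, 0.1608]
tcp_rot: [0.093, 0.996, -0.0, -0.001]
contact_force: [0.7, 0.7, -0.4]
finger_gap: 0.0639
grasp_force: 0.0
```

Request:
{"api": "play_rows", "payload": {
  "rows": [
    [[-0.5,0,0,-0.7,0],[-0.5,0,0,-0.7,0],[1,0.6,0,-0.2,0],[1,0.6,0,0,0],[1,0.6,0,0,0],[1,0.6,0,0,0],[1,0,0,0,0],[1,0,0,0,0]]
  ]
}}

```text
clock: 20.7
eef_pos: [0.4734, 0.2819, 0.241]
tcp_rot: [0.093, 0.996, 0.0, 0.001]
contact_force: [1.1, 0.4, -0.2]
finger_gap: -0.0001
grasp_force: 0.0
```

```bash
python3 - <<'E'
from bench import ctrl,capture
from h import *
s=ctrl.state();O=np.array([.6129,.2559]);a=-.187;M=np.array([[np.cos(a),np.sin(a)],[-np.sin(a),np.cos(a)]])
print(s["eef_pos"],M@(s["eef_pos"][:2]-O),s["contact_force"])
o=capture("side")["img"][90:230,170:310]
w=capture("wrist")["img"];cv2.imwrite("pics/s7.png",np.hstack([cv2.resize(w,(400,400)),cv2.resize(o,(400,400))])[:,:,::-1])
E
```

```text
[0.4733534  0.2819084  0.24103942] [-0.14194907 -0.00038841] [ 1.06823187  0.44866794 -0.19259074]
```

View pics/s7.png

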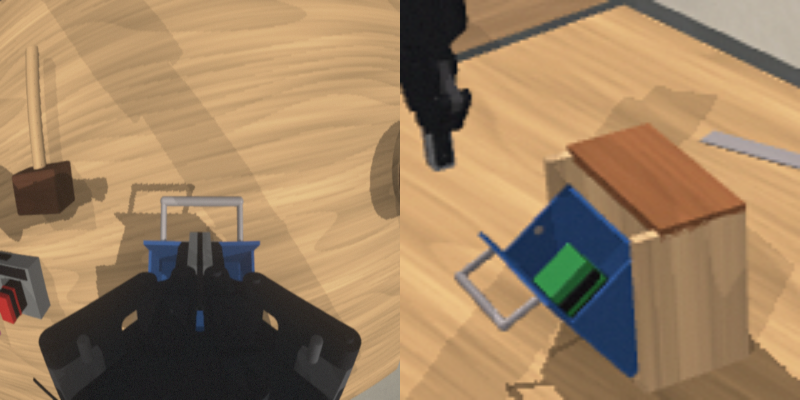

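The green battery lies in the open bin at (575,280) in the side crop. Next I go down in front of the bar to push.

Request:
{"api": "play_rows", "payload": {
  "rows": [
    [[1,0.3,0,0,0],[1,0,0,0.6,0],[1,0,0,0.7,0],[1,0,0,0.7,0],[1,0,0,0.7,0],[1,0,0,0.5,0],[1,0,0,0,0],[1,0,0,0,0]]
  ]
}}

```text
clock: 21.8
eef_pos: [0.4579, 0.2852, 0.0811]
tcp_rot: [0.093, 0.996, 0.0, 0.0]
contact_force: [-0.0, -0.6, 0.4]
finger_gap: -0.0002
grasp_force: 0.0
```

Request:
{"api": "play_rows", "payload": {
  "rows": [
    [[1,-0.2,0,0,0],[1,-0.2,0,-0.1,0],[1,-0.2,0,-0.15,0],[1,-0.2,0,-0.15,0],[1,-0.2,0,-0.15,0],[1,-0.2,0,-0.15,0],[1,-0.15,0,-0.1,0],[1,0,0,0,0]]
  ]
}}

```text
clock: 22.8
eef_pos: [0.5253, 0.2722, 0.1214]
tcp_rot: [0.094, 0.996, 0.001, 0.001]
contact_force: [-0.9, 0.0, 0.3]
finger_gap: -0.0001
grasp_force: 0.3
```

Request:
{"api": "play_rows", "payload": {
  "rows": [
    [[1,-0.1,0,-0.04,0],[1,-0.1,0,0,0],[1,-0.08,0,0,0],[1,-0.06,0,0,0],[1,-0.06,0,0,0],[1,0,0,0,0],[1,0,0,0,0],[1,0,0,0,0]]
  ]
}}

```text
clock: 23.8
eef_pos: [0.5438, 0.2683, 0.1222]
tcp_rot: [0.093, 0.996, -0.0, 0.0]
contact_force: [0.2, -0.5, -0.1]
finger_gap: -0.0003
grasp_force: 0.0
```

Request:
{"api": "play_rows", "payload": {
  "rows": [
    [[1,-0.06,0,0,0],[1,-0.06,0,0,0],[1,0,0,0,0],[1,0,0,0,0],[1,0,0,0,0],[1,0,0,0,0],[1,0,0,0,0],[1,0,0,0,0]]
  ]
}}

```text
clock: 24.8
eef_pos: [0.5468, 0.2679, 0.1222]
tcp_rot: [0.093, 0.996, -0.0, -0.002]
contact_force: [-5.9, 0.2, 5.0]
finger_gap: 0.0001
grasp_force: 3.3
```

The arm met solid resistance after 3 mm, so the bin is against its stop. I back off and check.

Request:
{"api": "play_rows", "payload": {
  "rows": [
    [[1,0.2,0,0,0],[1,0.5,0,0,0],[1,0.5,0,0,0],[1,0.4,0,-0.5,0],[1,0,0,-0.8,0],[1,0,0,-0.8,0],[1,0,0,0,0],[1,0,0,0,0]]
  ]
}}

```text
clock: 25.8
eef_pos: [0.4706, 0.282, 0.227]
tcp_rot: [0.093, 0.996, -0.0, -0.0]
contact_force: [-0.2, 0.2, -0.4]
finger_gap: 0.0001
grasp_force: 0.0
```

```bash
python3 - <<'E'
from bench import ctrl,capture
from h import *
O=np.array([.6129,.2559]);a=-.187;M=np.array([[np.cos(a),np.sin(a)],[-np.sin(a),np.cos(a)]])
for n in("top","side"):
    t=capture(n);P=cloud(t);H=hsv(t);h,sa,v=[H[...,i].astype(int) for i in range(3)]
    q=(P[...,:2]-O)@M.T
    b=(h>100)&(h<130)&(sa>120)&(np.abs(q[...,1])<.07)&(np.abs(q[...,0])<.15)&(P[...,2]>.135)&(P[...,2]<.16)
    print(n,"blue top x",np.percentile(q[b][:,0],[5,50]) if b.any() else None)
    r=((h<6)|(h>174))&(sa>150)&(np.abs(P[...,2]-.105)<.007);print("red",P[r].mean(0))
    g=(h>50)&(h<80)&(sa>100);print("green px",g.sum(),np.nanmean(P[g],0) if g.any() else "")
    im=t["img"]
    c0=load(f"{n}0.npz")["img"].astype(int);d=(np.abs(c0-im).sum(-1)>60)
    print("diff mallet/glue",d[285:385,262:320].mean() if n=="top" else (d[180:236,340:366].mean(),d[250:310,175:280].mean()), d[145:178,280:308].mean() if n=="top" else "")
    if n=="side": S=im[90:230,170:310]
cv2.imwrite("pics/s8.png",cv2.resize(S,(420,420))[:,:,::-1])
E
```

```text
top blue top x [-0.01266595 -0.01096243]
red [ 0.59240434 -0.16365151  0.10573565]
green px 204 [0.62083403 0.25183718 0.11095659]
diff mallet/glue 0.030344827586206897 0.0
side blue top x [-0.01424243 -0.01184031]
red [ 0.59063618 -0.16606746  0.10440778]
green px 45 [0.63604819 0.21317442 0.10574747]
diff mallet/glue (np.float64(0.0), np.float64(0.10888888888888888))
```

View pics/s8.png

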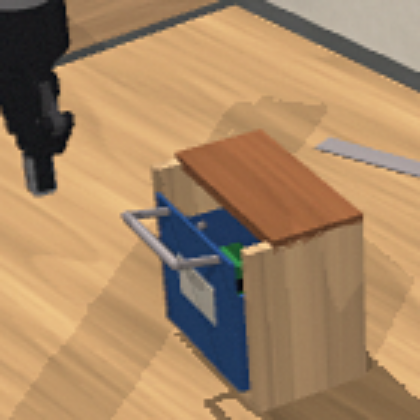

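The bin is shut, with the face top at rack x of -12 mm, and the green battery shows inside at (232,258). The glue pixels are unchanged. The small change around the mallet I put down to the arm's shadow.

```bash
python3 -c "
from bench import ctrl
print(ctrl.hand_in())"
```

```text
the job is handed in; nothing more can be done
None
```

The job is handed in at about 26 s on the clock: the green battery is in the shut bin, and on the last check the red battery was still in its socket and the mallet and glue bottle looked undisturbed; the battery slid roughly 30–40 mm (estimated) to the bin floor on release.

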